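Wind an objective canister in under the drying hood

ROBOT

A 6-joint arm with a two-finger parallel gripper is mounted at the origin on a cart in front of the work surface, level with it; the furniture and walls round the work are solid. World frame = base frame: x ahead of the robot, y to its left, z up, the work surface at z = 0. Lengths are in m, angles in rad, forces in N, time in s.
With the tool pointing down it reaches from about 0.25 to 0.725 m from the base axis. Payload 9.7 kg.
Tool frame: the origin (TCP) lies at the very end of the fingers, on their centre line; the grasp point (between the pads) lies 19 mm behind it (bot.hold_point_z is the distance from the TCP to the grasp point, in m); z points along the fingers, y is the line along which they close (so a half turn about z gives the same grasp; the last joint's range is limited). The gripper opens to 85 mm and grips with 20 to 120 N. Pads are 22 mm wide; open, the fingers measure 114 mm over their backs; the gripper's body (76 mm by 85 mm) begins 54 mm behind the grasp point. The pads swing forward as they close: fully open they stand 13 mm farther back than shut.
Start: joints at [-1.294, 0.087, 0.176, 1.66, 0, 1.571], TCP at [0.15, -0.529, 0.231] pointing down, gripper open.
Joint ranges: [-3.13, 3.13], [-0.85, 1.81], [-1.15, 1.24], [-2.2, 2.28], [-1.44, 1.52], [-3.14, 3.14]. Speed limits (rad/s): [2.22, 2.22, 2.57, 3.14, 3.14, 3.14].

INTERFACE

Orientations are given as a unit quaternion [w, x, y, z].
In Python, from workcell import read_state, optics, ticket, spotter, bot gives the robot as it stands. The module is installed in compiled form; this text tells all that it offers.
- The arm moves only by the shell command python3 -m jog 'ROWS' [FORCE]. ROWS is a JSON object of lists of equal length, an entry for each row: "gripper": the opening, from 0 (shut) to 1 (fully open); "offset": the shift along the tool's x, y, z in cm, a list of three; "spin": the turn about the tool's z in rad. A call has 1 to 5 rows; each row is the pose to reach, as a shift and turn from the pose commanded when the call began, along the tool's axes at that moment; what a row does not reach only later rows make up. A row lasts 1/8 s, in which the tool goes at most 62.5 mm and 10.7 degrees, less where a joint would pass 70% of its speed; a pose out of reach is approached as far as the arm can. A call with a gripper value outside its range is refused whole. The fingers move at their own pace and stop on an object; FORCE is the grip in N (left out, the last holds). Time passes only in rows, so rows that repeat a pose let the fingers close. It gives the time, the measured TCP pose, the force, the opening and the grip force at its end, in the units of the state.
- read_state(): the state, without advancing time (a new reading comes with each control period).
- optics.read_camera(name): name is "side" or "top" or "wrist"; returns a dict with "frame" (420x560x3 uint8, red, green, blue), "fov_y" (degrees; the focal length in pixels is half the picture's height over the tangent of half this angle, whatever the lens; pixels are square), "cx", "cy" (the principal point, pixels), "k1" (the pictures are not rectified: a ray, as slopes to the right and down, at radius r is drawn at 1 + k1 r^2 times it, then the intrinsics apply), "cam_to_world" (4x4, takes a point from camera to world coordinates). Camera axes: x right, y down, z forward; pixel columns grow to the right and rows downward; lengths in m; the calibration is good to about 2 mm. A picture is of the moment at which its call begins. There is no depth.
- ticket.hand_in(): hands the job in; it is judged then, once.
Trained networks look in the newest picture that a camera, given by its name, has taken for a name from the list of things; names that differ only in an ending like _2 or _b are one class to them, and where a whole thing is asked for, a point or a joint stands for the part that bears it (a point fixed in the world has none). Each returns a list of dicts, best first, with "confidence" (0 to 1); they miss things now and then, are a little off and sometimes report something else, mostly with a low value. They report only what shows in the picture. A call takes as long as a camera call. They do not tell look-alikes from the thing itself.
- spotter.spot_in(thing, camera): "extent" ([left, top, right, bottom] as shares, 0 to 1, of the picture: columns of its width, rows of its height, round what is visible of it).
- spotter.masks_of(thing, camera): "region" (420x560 bool, what is visible of it) and "extent" ([left, top, right, bottom] as shares, 0 to 1, of the picture: columns of its width, rows of its height, round what is visible of it).
The state is a dict: "clock": time; "q": joint angles; "dq": joint speeds; "joint_efforts": joint torques, N m; "position": TCP position; "tcp_rot": TCP orientation; "contact_force": force on the tool from outside, world axes, zero at the start; "wrist_torque": the same for the moment, N m; "finger_gap": opening from 0.0 (shut) to 1.0 (fully open); "finger_force": force on a finger pad.
Only numpy, scipy, OpenCV 4.12 (cv2) and the standard library are available. Lean on these libraries where they do the work, as an engineer would, in place of code of your own. Each camera call takes 0.05 s, during which the arm holds its last target. There are 200 camera calls.

TASK

Put the objective canister away under the drying hood: first move the tall air can, which is in the way beside the hood's crank, to stand upright on the desk a good hand's breadth clear of the crank's swing, and stand the canister upright inside the rim of the carriage's deck. Then grip the crank's loose sleeve and, never letting go of it while the crank turns, wind clockwise until the carriage is fully home under the hood, and let go. Keep the canister and the air can upright and leave the other things on the desk where they are.

Things in the scene. Friction and masses are not known exactly. Their poses are not given: they have to be found in the camera images.
- hood_unit: The drying hood, one fixed machine. Origin on the desk under its bed; +x points into the hood (away from the robot), +y to its left. In its frame (mm): bed x -100 to 125, y +-45, 24 high; white hood x 35 to 127, y +-50, 142 high, open towards -x; gearbox under the crank, x -84 to 16, y -193 to -107; a 16 mm high beam joins gearbox and bed.
- shelf_edge (a point): Middle of the front lower edge of the grey shelf above the crank, 297 mm above the desk. The shelf reaches 90 mm from here along the hood unit's +x and 68 mm to either side, is 8 mm thick and stands on two posts near its back corners. It overhangs the far half of the crank's swing, so come to the sleeve along the sleeve's own axis, the hand leaning back towards the unit's -x.
- nest (a point): Middle of the aluminium carriage's deck, on its upper face, 37.5 mm above the desk. The carriage is 70 mm square with a rim 5.5 mm high and 8 mm wide; the flat inside the rim is 54 mm square.
- carriage (a joint): Travel of the carriage along the bed towards the hood's inside (the hood unit's +x), in m: 0 fully out, 0.13 fully home at its stop. Geared to the crank: 0.014 m per rad; it moves only with the crank and stays where it is left.
- crank (a joint): Angle of the crank in rad, growing clockwise as seen from the sleeve's free end, looking along the axis at the gearbox; 0 with the carriage fully out, 9.29 fully home. At 0 the arm points 1.9 rad counter-clockwise (same view) from the up-slope direction, which is the hood unit's +x side. It takes about 0.15 N m and stays where it is left.
- crank_hub (a point): Centre of the crank's hub, on its axis, 85 mm above the desk. The axis leans 35 degrees from vertical towards the hood unit's -x. The steel arm turns in a plane square to the axis through this point, is 10 mm thick, and carries the sleeve at radius 50 mm.
- sleeve: The black grip sleeve, 24 mm in diameter and 64 mm long, which spins freely on the crank's pin. Origin at its middle, 42 mm along the axis from the arm's mid-plane; its z axis is the crank's axis and points to its free end, up and back towards the robot. Between it and the arm stand 5 mm.
- objective_can: The objective canister: black cylinder with a white screw cap, 40 mm in diameter, 70 mm tall (cap 37 mm in diameter above 56 mm), about 0.1 kg. Origin at the centre of its underside, z up.
- air_can: Tall air duster can standing beside the crank: body 65 mm in diameter, 186 mm tall, about 0.35 kg. On top, on the can's axis, a black cap 28 mm wide and 20 mm tall; for most grippers the can is too tall to be taken round the body from above: take it by the cap. z up (it may lean by up to 0.03 rad as it stands); origin on its underside, 15.5 mm off its axis.
- objective: Bystander: bare objective standing upright, 29 mm in diameter, 53 mm tall. Origin at the centre of its underside.
- dropper: Bystander: amber dropper bottle, 26 mm in diameter, 68 mm tall. Origin at the centre of its underside.
- tape: Bystander: roll of tape lying flat, 54 mm in diameter, 19 mm tall. Origin at the centre of its underside.
- wrench: Bystander: spanner lying flat, 141 mm long (along its y), 24 mm wide, 6 mm thick. Origin at the centre of its underside.
- air_can_axis (a point): Centre of the air can's underside, on the can's axis.
- air_can_cap (a point): Middle of the air can's black cap, on the can's axis, 196 mm above its underside; the cap reaches 10 mm above and below this point.
- monitor: The large monitor at the back right, fixed furniture that never moves. Its screen is 730 mm wide along its y, with the lower edge 130 mm above the desk; seen from above the screen's face runs about 75 mm (lower edge) to 20 mm (top edge) on the -x side of the origin, its frame turned so that -x faces the robot's working area. Keep a hand 60 mm clear of it.
There are look-alikes about, which are no part of the job. Leave any pink look-alike of the air_can alone.

How it is judged:
On the way, in this order (a step that is already met when the one before it is completed fails the run):
1. air can upright, released on the desk, its axis over 165 mm from the crank's hub (from above); canister upright, released inside the carriage's rim, carriage travel still under 60 mm (horizontal distance between air_can_axis and crank_hub above 0.165 m and angle between each of air_can, objective_can's own z axis and vertical below 0.1 rad and height (world z) of air_can below 0.006 m and contact force between the fingers and air_can below 0.2 N and distance between objective_can and nest below 0.014 m and contact force between the fingers and objective_can below 0.2 N and value of joint carriage below 0.06 m), for 0.1 s.
2. the carriage is half-way in (travel 75 to 110 mm) with the sleeve held by the fingers and the canister in its place (value of joint carriage between 0.075 and 0.11 m and contact force between the fingers and sleeve above 1 N and distance between objective_can and nest below 0.014 m), for 0.1 s.
At the end, for the whole second after the job is handed in: Carriage home (travel over 126 of 130 mm), crank at rest; canister upright (0.1 rad) and still on the carriage, origin within 14 mm of the deck's middle; air can upright (0.1 rad) and still on the desk, its axis over 165 mm from the crank's hub seen from above (value of joint carriage above 0.126 m and velocity of joint crank between -0.1 and 0.1 rad/s and distance between objective_can and nest below 0.014 m and angle between each of objective_can, air_can's own z axis and vertical below 0.1 rad and linear speed of each of objective_can, air_can below 0.02 m/s and horizontal distance between air_can_axis and crank_hub above 0.165 m and height (world z) of air_can below 0.006 m); the robot touches nothing.
It fails at once if the crank turns (faster than 0.6 rad/s) while the fingers are not on the sleeve ((velocity of joint crank above 0.6 rad/s or velocity of joint crank below -0.6 rad/s) and contact force between the fingers and sleeve below 0.1 N).
It fails at once if the canister or the air can tips by more than 0.6 rad (angle between any of objective_can, air_can's own z axis and vertical above 0.6 rad).
It fails at once if a bystander (objective, dropper bottle, tape, spanner) is moved by more than 30 mm (distance of any of objective, dropper, tape, wrench from where it was at the start of the episode above 0.03 m).
It also fails if it takes over 70 s, if anything falls off the work surface, if the arm or the gripper's body presses on something with over 40 N, if the wrist force passes 120 N, or if a joint passes its speed limit or range.

## Working session

There is one attempt and no reset: what is moved stays moved. The work goes in short steps, Python scripts to look and compute and a shell command to move; the robot and the scene stay as the last step left them, time stands still between calls to the robot, and variables do not carry over. Pictures are saved under pics/ and viewed, at most 10 in all, crops included, and the job is handed in when it is done.

```bash
mkdir -p pics; cat > h.py <<'E'
import numpy as np, cv2
from workcell import read_state, optics, ticket, spotter, bot
from scipy.spatial.transform import Rotation as R
def cam(n):
    return optics.read_camera(n)
def K(c):
    f=210/np.tan(np.radians(c['fov_y'])/2); return f
def ray(c,u,v):
    f=K(c); xd=np.array([(u-c['cx'])/f,(v-c['cy'])/f]); x=xd.copy()
    for _ in range(30): x=xd/(1+c['k1']*(x@x))
    T=np.array(c['cam_to_world']); d=T[:3,:3]@np.array([x[0],x[1],1]); return T[:3,3],d/np.linalg.norm(d)
def onz(c,u,v,z):
    o,d=ray(c,u,v); return o+d*(z-o[2])/d[2]
def proj(c,p):
    T=np.array(c['cam_to_world']); q=T[:3,:3].T@(np.array(p,float)-T[:3,3]); x=q[:2]/q[2]; x=x*(1+c['k1']*(x@x)); return x*K(c)+[c['cx'],c['cy']]
def tool():
    s=read_state(); q=s['tcp_rot']; return np.array(s['position']),R.from_quat([q[1],q[2],q[3],q[0]]).as_matrix()
E
python3 - <<'E'
from h import *
ims=[]
for n in ['side','top']:
    c=cam(n); cv2.imwrite(f'pics/{n}0.png',c['frame'][:,:,::-1]); T=np.array(c['cam_to_world']); print(n,c['fov_y'],c['k1'],T[:3,3].round(3),T[:3,2].round(2))
    for t in ['objective_can','air_can','air_can_cap','sleeve','crank_hub','carriage','hood_unit','objective','dropper','tape','wrench','shelf_edge','monitor']:
        for d in spotter.spot_in(t,n)[:3]:
            e=np.array(d['extent'])*[560,420,560,420]; print(t,round(d['confidence'],2),e.round(0))
print(read_state())
print(tool()[1].round(2))
E
```

```text
side 46.79383533154161 -0.02819401768120561 [0.088 1.092 0.756] [ 0.33 -0.84 -0.42]
objective_can 0.79 [281. 318. 298. 350.]
air_can 0.93 [286. 200. 311. 270.]
air_can_cap 0.64 [289. 198. 310. 270.]
sleeve 0.48 [255. 245. 274. 263.]
crank_hub 0.75 [251. 245. 276. 271.]
carriage 0.87 [224. 290. 264. 319.]
hood_unit 0.73 [168. 172. 283. 330.]
objective 0.47 [298. 305. 312. 325.]
dropper 0.59 [346. 224. 353. 243.]
tape 0.67 [326. 260. 344. 276.]
wrench 0.64 [313. 281. 338. 303.]
wrench 0.35 [289. 197. 307. 271.]
shelf_edge 0.61 [169. 178. 284. 335.]
top 47.88883721960314 -0.01825183805596561 [ 0.206 -0.113  1.328] [ 0.3   0.04 -0.95]
objective_can 0.59 [145. 271. 168. 286.]
air_can 0.89 [263. 226. 289. 264.]
air_can_cap 0.72 [263. 228. 290. 267.]
sleeve 0.51 [207. 222. 221. 234.]
crank_hub 0.92 [156. 160. 250. 255.]
carriage 0.97 [165. 216. 197. 239.]
hood_unit 0.66 [159. 157. 253. 253.]
objective 0.5 [182. 277. 193. 286.]
dropper 0.48 [335. 292. 347. 306.]
tape 0.58 [263. 284. 285. 305.]
tape 0.43 [166. 214. 197. 242.]
wrench 0.53 [214. 281. 261. 297.]
shelf_edge 0.66 [154. 159. 251. 254.]
{'clock': 1.4, 'q': array([-1.29398096e+00,  8.68895052e-02,  1.75865950e-01,  1.65982516e+00,
        1.67790171e-05,  1.57075634e+00]), 'dq': array([ 0.00132656,  0.00107139, -0.00065703,  0.0012596 , -0.00016607,
       -0.00088397]), 'joint_efforts': array([-6.04438410e-04, -5.20095992e+01,  4.64859331e+01,  1.70771738e-03,
       -7.14950761e-05,  1.92782085e-05]), 'position': array([ 0.15030894, -0.52903535,  0.23127246]), 'tcp_rot': array([-2.71012875e-05,  9.90434179e-01,  1.37986003e-01,  4.69587748e-06]), 'contact_force': array([ 0.24386128, -0.4240144 ,  0.23731289]), 'wrist_torque': array([-0.03478199,  0.02843732, -0.00621027]), 'finger_force': 0.0, 'finger_gap': 0.9951609406893882}
[[ 0.96  0.27  0.  ]
 [ 0.27 -0.96  0.  ]
 [ 0.   -0.   -1.  ]]
```

View pics/side0.png

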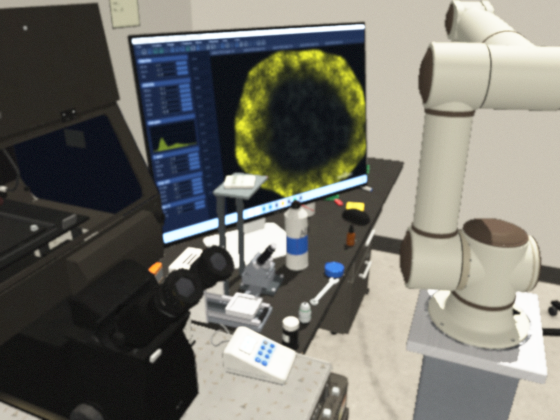

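View pics/top0.png

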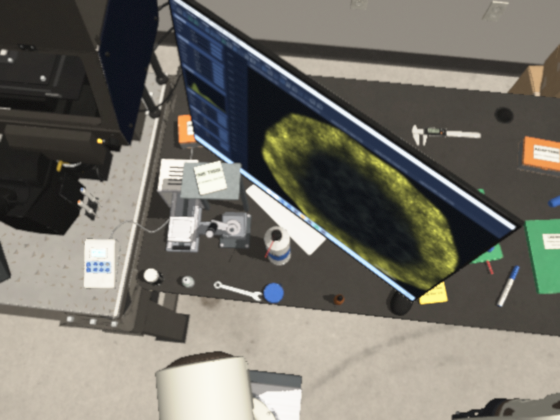

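The side view shows the air can at (297,237), the carriage at (243,305) and the sleeve at about (265,254). The top view shows the carriage at (183,228), crank at (233,230), shelf at (212,182), air can at (278,245) and canister at (151,275).

```bash
python3 - <<'E'
from h import *
def tri(a,ua,b,ub):
    o1,d1=ray(a,*ua);o2,d2=ray(b,*ub)
    A=np.c_[d1,-d2];t=np.linalg.lstsq(A,o2-o1,rcond=None)[0];p,q=o1+t[0]*d1,o2+t[1]*d2
    return ((p+q)/2).round(3),np.linalg.norm(p-q).round(4)
s=cam('side');t=cam('top')
for n in ['objective_can','air_can','air_can_cap','sleeve','carriage','objective','dropper','tape']:
    a=[]
    for c,k in((s,'side'),(t,'top')):
        m=spotter.masks_of(n,k)
        e=np.array(m[0]['extent'])*[560,420,560,420] if m else np.zeros(4); a.append(((e[0]+e[2])/2,(e[1]+e[3])/2))
    print(n,np.round(a,1).tolist(),*tri(s,a[0],t,a[1]))
for nm,uv,z in [('bedcorner shelf FL',(184,197),.297),('shelf FR',(241,199),.297),('shelf BL',(184,163),.305),('BR',(240,163),.305)]: print(nm,onz(t,*uv,z).round(3))
im=cv2.resize(t['frame'][140:320,130:310],None,fx=3.3,fy=3.3,interpolation=cv2.INTER_CUBIC)
im2=cv2.resize(s['frame'][170:350,200:350],None,fx=3.3,fy=3.3,interpolation=cv2.INTER_CUBIC)
cv2.imwrite('pics/c1.png',im[:,:,::-1]);cv2.imwrite('pics/c2.png',im2[:,:,::-1])
w=cam('wrist');print(np.array(w['cam_to_world']).round(3),w['fov_y'],w['k1'],w['cx'],w['cy']);T=np.eye(4);T[:3,3],T[:3,:3]=tool();print((np.linalg.inv(T)@w['cam_to_world']).round(3))
for n in ['objective_can','air_can','sleeve','carriage','wrench','tape']:
    for d in spotter.spot_in(n,'wrist')[:2]: print(n,d['confidence'],(np.array(d['extent'])*[560,420,560,420]).round())
E
```

```text
objective_can [[292.3, 333.3], [155.7, 279.0]] [0.391 0.27  0.032] 0.001
air_can [[297.7, 233.3], [276.4, 245.3]] [ 0.501 -0.056  0.106] 0.0029
air_can_cap [[297.2, 233.6], [276.4, 248.3]] [ 0.497 -0.056  0.105] 0.0058
sleeve [[265.5, 255.3], [213.8, 226.8]] [0.528 0.114 0.122] 0.0066
carriage [[243.9, 305.5], [181.2, 227.2]] [0.54  0.222 0.036] 0.0071
objective [[304.6, 313.2], [188.4, 280.2]] [0.395 0.18  0.024] 0.0046
dropper [[334.4, 269.8], [274.3, 247.4]] [ 0.449 -0.054  0.024] 0.1291
tape [[335.4, 269.9], [273.7, 292.7]] [ 0.387 -0.059  0.01 ] 0.0062
bedcorner shelf FL [0.548 0.161 0.297]
shelf FR [0.557 0.029 0.297]
shelf BL [0.629 0.174 0.305]
BR [0.643 0.042 0.305]
[[ 0.272 -0.917 -0.292  0.226]
 [-0.962 -0.259 -0.083 -0.508]
 [ 0.     0.304 -0.953  0.374]
 [ 0.     0.     0.     1.   ]] 65.41192168237666 -0.07403807628411539 278.37217986419483 212.1143562635321
[[-0.001 -0.953 -0.304  0.079]
 [ 1.    -0.001 -0.     0.   ]
 [-0.    -0.304  0.953 -0.143]
 [ 0.     0.     0.     1.   ]]
```

View pics/c1.png

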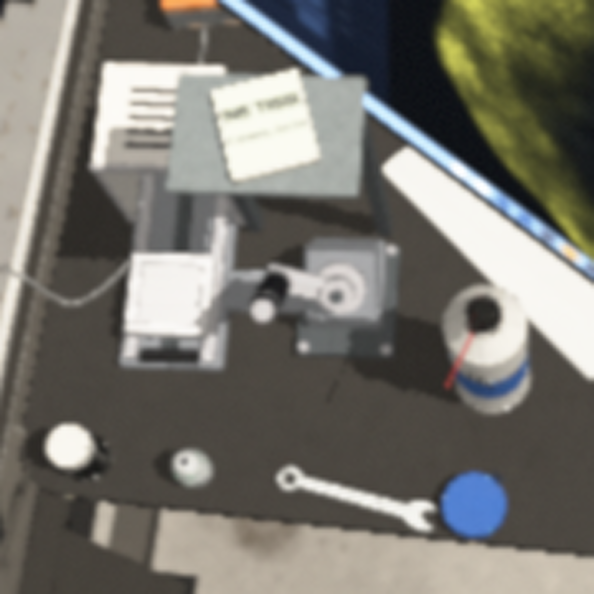

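The crop shows the cap at about (276,235) in full-picture pixels, the hub at (233,229), the sleeve's end at (209,234) and the deck's middle at (181,229). I'll compute the layout and move up, testing how the arm behaves at the edge of its reach, because the crank needs a tilted hand and the rows only offer spin.

```bash
python3 - <<'E'
from h import *
t=cam('top')
for nm,uv,z in [('cap',(276.1,234.8),.206),('hub',(233,228.8),.09),('deck',(181.5,228.8),.043),('slv end',(209.4,234.5),.15),('cantop',(151.2,275.5),.07),('mon low a',(195,137),.13),('mon low b',(412,297),.13),('desk edge a',(165,295),0),('b',(300,308),0),('c',(430,318),0),('dropper',(341,299),.05),('bedFL',(164,250),.0),('bed FR',(199,251),0),('tape',(273.7,292.7),.019),('w1',(217,285),.006),('w2',(261,297),.006)]: print(nm,onz(t,*uv,z).round(3))
E
python3 -m jog '{"gripper":[1,1,1,1,1],"offset":[[0,0,-6],[0,0,-12],[0,0,-18],[0,0,-24],[0,0,-30]],"spin":[0,0,0,0,0]}'
python3 -m jog '{"gripper":[1,1,1,1,1],"offset":[[0,0,-6],[0,0,-12],[0,0,-18],[0,0,-24],[0,0,-30]],"spin":[0,0,0,0,0]}'
python3 -c "
from h import *
s=read_state();p,r=tool();print(p,r.round(3),s['q'])"
```

```text
cap [ 0.504 -0.057  0.206]
hub [0.54  0.068 0.09 ]
deck [0.537 0.22  0.043]
slv end [0.502 0.118 0.15 ]
cantop [0.393 0.272 0.07 ]
mon low a [0.783 0.205 0.13 ]
mon low b [ 0.399 -0.411  0.13 ]
desk edge a [0.353 0.244 0.   ]
b [ 0.357 -0.135  0.   ]
c [ 0.367 -0.494  0.   ]
dropper [ 0.387 -0.241  0.05 ]
bedFL [0.48 0.27 0.  ]
bed FR [0.488 0.169 0.   ]
tape [ 0.389 -0.059  0.019]
w1 [0.395 0.102 0.006]
w2 [ 0.375 -0.024  0.006]
clock: 3.32
position: [0.1543, -0.5433, 0.4838]
tcp_rot: [0.023, 0.99, 0.138, 0.003]
contact_force: [0.3, -0.1, 0.4]
finger_gap: 0.999
finger_force: 0.0
clock: 3.95
position: [0.1475, -0.5193, 0.5302]
tcp_rot: [0.064, 0.988, 0.138, 0.009]
contact_force: [-0.1, -0.9, 0.7]
finger_gap: 0.999
finger_force: 0.0
[ 0.14750614 -0.519256    0.5302078 ] [[ 0.962  0.271  0.035]
 [ 0.273 -0.954 -0.124]
 [-0.     0.129 -0.992]] [-1.29401631e+00  3.98822211e-01  1.23381642e+00  2.27682066e+00
  1.39074829e-06  1.57076977e+00]
```

The tool tilts outward at the reach limit, which will serve for the crank. Next: does the tilt stay when moving back? I'm moving towards the air can while spinning.

```bash

python3 -m jog '{"gripper":[1,1,1,1,1],"offset":[[4,-3.7,2.1],[8,-7.4,4.2],[12,-11.1,6.4],[16,-15,8.5],[20.4,-18.6,10.7]],"spin":[-0.18,-0.36,-0.54,-0.72,-0.9]}'
python3 -c "
from h import *
s=read_state();p,r=tool();print(p,r.round(3),s['q'])"
```

```text
clock: 4.58
position: [0.2832, -0.3175, 0.4106]
tcp_rot: [0.062, 0.851, 0.522, -0.017]
contact_force: [1.1, -0.6, -0.1]
finger_gap: 0.996
finger_force: 0.0
[ 0.2832116  -0.31748091  0.41055265] [[ 0.454  0.89   0.035]
 [ 0.886 -0.447 -0.123]
 [-0.094  0.087 -0.992]] [-0.80185617 -0.17278212  0.28736267  1.91755662 -0.06052289  1.23528976]
```

```bash

python3 -m jog '{"gripper":[0.7,0.7,0.7,0.7,0.7],"offset":[[4.5,0.9,0.8],[9.5,1.8,1.7],[14.5,2.8,2.6],[20,3.9,3.6],[25.5,5,4.6]],"spin":[-0.17,-0.34,-0.51,-0.68,-0.743]}'
python3 - <<'E'
from h import *
p,r=tool();print(p,r.round(3)); T=np.array([.50,-.055,.325]);print('d',(r.T@(T-p)).round(3))
E
```

```text
clock: 5.2
position: [0.4468, -0.1206, 0.346]
tcp_rot: [0.051, 0.604, 0.795, -0.039]
contact_force: [0.3, -0.5, 0.3]
finger_gap: 0.699
finger_force: 0.0
[ 0.44682705 -0.12055284  0.34599781] [[-0.266  0.963  0.035]
 [ 0.955  0.268 -0.123]
 [-0.128  0.001 -0.992]]
d [0.051 0.069 0.015]
```

```bash

python3 -m jog '{"gripper":[0.7,0.7,0.7],"offset":[[2.5,3.5,1],[5,7,1.5],[5,7,1.5]],"spin":[0,0,0]}'
python3 - <<'E'
from h import *
w=cam('wrist');cv2.imwrite('pics/w1.png',w['frame'][:,:,::-1])
for n in ['air_can','air_can_cap','sleeve','carriage','crank_hub']:
    for d in spotter.masks_of(n,'wrist')[:2]: print(n,d['confidence'],(np.array(d['extent'])*[560,420,560,420]).round(),d['region'].sum())
p,r=tool();print(p)
for z in(.186,.206): print(proj(w,[.504,-.057,z]))
E
```

```text
clock: 5.58
position: [0.5019, -0.0557, 0.3233]
tcp_rot: [0.05, 0.604, 0.795, -0.039]
contact_force: [0.3, 0.2, -0.8]
finger_gap: 0.7
finger_force: 0.0
air_can 0.69 [224. 116. 322. 209.] 4908
air_can_cap 0.68 [245. 114. 318. 205.] 4716
air_can_cap 0.32 [178.  94. 220. 137.] 1377
sleeve 0.38 [362.   1. 380.   5.] 67
crank_hub 0.67 [303.   3. 560. 146.] 21025
[ 0.50050627 -0.05842223  0.3261368 ]
[279.55258579 182.48621212]
[279.586062   190.81135572]
```

View pics/w1.png

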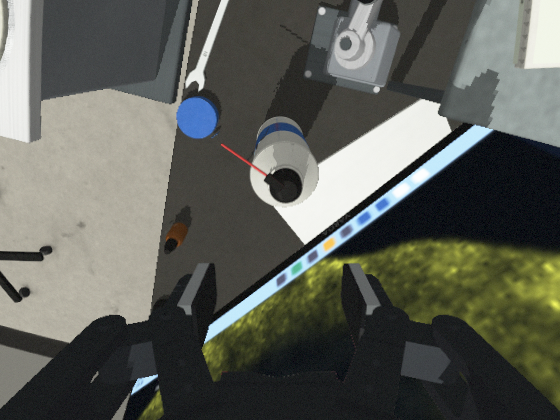

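The wrist view shows the cap centred at about (286,186), the hub at about (350,45), the tape at (199,117) and the dropper at (175,236).

```bash

python3 - <<'E'
from h import *
w=cam('wrist');p,r=tool();f=w['frame'].astype(int)
m=(f.max(2)<60);m[:,:]&=True
mm=np.zeros_like(m);mm[160:210,262:310]=m[160:210,262:310];n,l,st,ce=cv2.connectedComponentsWithStats(mm.astype(np.uint8));k=1+st[1:,4].argmax();print(st[k],ce[k])
e=st[k]
for u,v in [ce[k],(286,186),(287,184)]: print(onz(w,u,v,.2).round(4))
print('hub',onz(w,349,45,.09))
T=onz(w,*ce[k],.2);
for z in(.26,.19): T[2]=z;print('d',(r.T@(T-p)).round(4))
E
```

```text
[267 164  37  34 909] [286.39163916 180.5709571 ]
[ 0.5071 -0.0528  0.2   ]
[ 0.5081 -0.0575  0.2   ]
[ 0.5084 -0.0556  0.2   ]
hub [0.54216179 0.06868418 0.09      ]
d [0.0122 0.0076 0.0651]
d [0.0211 0.0075 0.1345]
```

```bash

python3 -m jog '{"gripper":[0.6,0.6,0.6,0.6,0.6],"offset":[[0.8,0.75,3],[1.15,0.75,6.5],[1.6,0.75,10],[2.0,0.75,13.3],[2.0,0.75,13.3]],"spin":[0,0,0,0,0]}' 40
python3 -m jog '{"gripper":[0,0,0,0,0],"offset":[[0,0,0],[0,0,0],[0,0,0],[0,0,0],[0,0,0]],"spin":[0,0,0,0,0]}' 40
```

```text
clock: 6.55
position: [0.5062, -0.0533, 0.1893]
tcp_rot: [0.05, 0.605, 0.793, -0.039]
contact_force: [0.8, 0.6, 1.1]
finger_gap: 0.599
finger_force: 0.0
clock: 7.18
position: [0.5084, -0.0532, 0.1933]
tcp_rot: [0.053, 0.605, 0.793, -0.038]
contact_force: [-1.0, -1.3, 7.0]
finger_gap: 0.285
finger_force: 39.3
```

```bash

python3 -m jog '{"gripper":[0,0,0,0,0],"offset":[[-0.13,0,-1],[-0.26,0,-2],[-0.45,0,-3.5],[-1.1,-1.1,-3.4],[-2,-2.5,-3.3]],"spin":[0,0,0,0,0]}' 60
python3 -m jog '{"gripper":[0,0,0,0,0],"offset":[[-1.2,-2,0.2],[-2.4,-4,0.35],[-3.6,-6,0.5],[-4.8,-7.5,0.6],[-5.4,-8.5,0.7]],"spin":[0,0,0,0,0]}' 60
python3 - <<'E'
from h import *
s=cam('side');im=cv2.resize(s['frame'][150:330,200:400],None,fx=3,fy=3,interpolation=cv2.INTER_CUBIC);cv2.imwrite('pics/s1.png',im[:,:,::-1]);p,r=tool();print(p)
E
```

```text
clock: 7.8
position: [0.4868, -0.0752, 0.226]
tcp_rot: [0.051, 0.605, 0.794, -0.039]
contact_force: [-0.2, -0.8, -3.4]
finger_gap: 0.272
finger_force: 59.1
clock: 8.43
position: [0.4186, -0.1507, 0.2259]
tcp_rot: [0.051, 0.606, 0.793, -0.039]
contact_force: [-0.3, -0.3, -3.1]
finger_gap: 0.273
finger_force: 59.1
[ 0.41817355 -0.15103991  0.22607699]
```

View pics/s1.png

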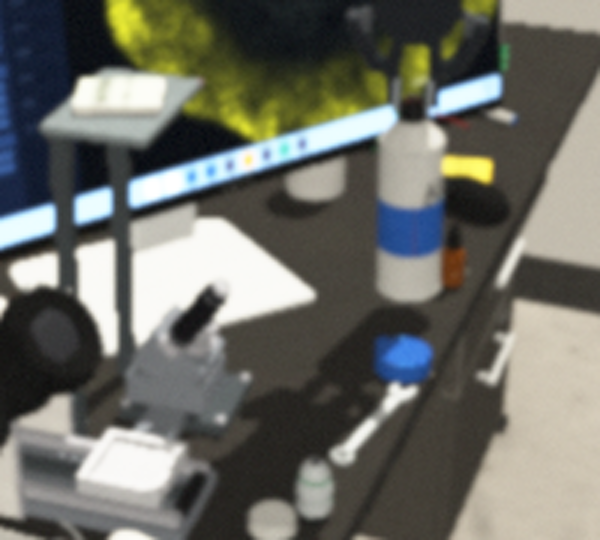

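The side view shows the can hanging upright from the fingers at (411,200), clear of the tape and dropper. Lowering it.

```bash

python3 -m jog '{"gripper":[0,0,0,0,0],"offset":[[0.13,0,1],[0.26,0,2],[0.35,0,2.7],[0.4,0,3.1],[0.42,0,3.3]],"spin":[0,0,0,0,0]}' 40
python3 -m jog '{"gripper":[0.15,0.3,0.5,0.6,0.6],"offset":[[0,0,0],[0,0,0],[0,0,0],[-0.2,0,-2],[-0.6,0,-5]],"spin":[0,0,0,0,0]}' 40
```

```text
clock: 9.1
position: [0.4205, -0.1496, 0.1936]
tcp_rot: [0.052, 0.605, 0.794, -0.038]
contact_force: [-0.3, 3.1, 10.0]
finger_gap: 0.275
finger_force: 60.9
clock: 9.72
position: [0.4194, -0.1492, 0.2432]
tcp_rot: [0.051, 0.605, 0.794, -0.039]
contact_force: [-0.2, 0.1, 0.6]
finger_gap: 0.601
finger_force: 0.0
```

```bash

python3 -m jog '{"gripper":[0.8,0.8,0.8,0.8,0.8],"offset":[[-0.6,0,-5],[2,0.8,-9],[7,1.7,-12],[12.5,3,-12.5],[18,4.3,-13]],"spin":[0,0,0,0,0]}'
python3 -m jog '{"gripper":[0.8,0.8,0.8,0.8],"offset":[[5.6,1.3,-0.2],[11,2.5,-0.4],[17,4,-0.6],[17.5,4,-0.6]],"spin":[0,0,0,0]}'
python3 - <<'E'
from h import *
w=cam('wrist');cv2.imwrite('pics/w2.png',w['frame'][:,:,::-1]);p,r=tool();print(p)
for n in ['objective_can','objective','carriage','nest','air_can']:
    for d in spotter.masks_of(n,'wrist')[:2]: 
        e=np.array(d['extent'])*[560,420,560,420];print(n,d['confidence'],e.round(),onz(w,(e[0]+e[2])/2,(e[1]+e[3])/2,.04).round(3))
t=cam('top')
for d in spotter.masks_of('air_can','top')[:2]: print((np.array(d['extent'])*[560,420,560,420]).round())
E
```

```text
clock: 10.35
position: [0.4094, 0.0518, 0.3496]
tcp_rot: [0.052, 0.605, 0.793, -0.038]
contact_force: [1.0, 0.0, -0.7]
finger_gap: 0.796
finger_force: 0.0
clock: 10.85
position: [0.4016, 0.2321, 0.3312]
tcp_rot: [0.051, 0.603, 0.795, -0.039]
contact_force: [1.3, -1.0, -0.7]
finger_gap: 0.8
finger_force: 0.0
[0.40164122 0.23088691 0.33183272]
objective_can 0.67 [269.  89. 299. 126.] [0.398 0.274 0.04 ]
objective_can 0.58 [343. 141. 406. 204.] [0.54  0.225 0.04 ]
objective 0.56 [253. 160. 276. 185.] [0.395 0.186 0.04 ]
objective 0.23 [330. 248. 371. 296.] [0.566 0.064 0.04 ]
carriage 0.75 [339. 141. 405. 203.] [0.536 0.226 0.04 ]
nest 0.74 [341. 141. 406. 203.] [0.538 0.226 0.04 ]
air_can 0.71 [207. 321. 251. 384.] [ 0.419 -0.162  0.04 ]
[298. 262. 322. 300.]
```

View pics/w2.png

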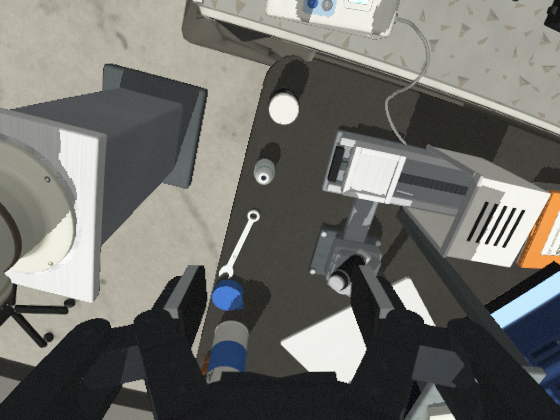

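The wrist view shows the white canister cap at (283,108), the carriage's rim centred at about (372,172), and the crank around (345,272).

```bash

python3 - <<'E'
from h import *
w=cam('wrist');p,r=tool()
for c in ['wrist','top']:
    C=w if c=='wrist' else cam('top')
    for n in ['objective_can','carriage']:
        ds=spotter.masks_of(n,c)
        for d in ds[:2]:
            ys,xs=np.nonzero(d['region']);z=.06 if n=='objective_can' else .04;print(c,n,round(d['confidence'],2),xs.mean().round(1),ys.mean().round(1),onz(C,xs.mean(),ys.mean(),z).round(4))
for q in [((340,132),(437,150)),((324,190),(465,213))]:
    a,b=[onz(w,*u,.024) for u in q];print(a.round(3),b.round(3),np.arctan2(*(b-a)[1::-1]))
# bright cap
f=w['frame'].astype(int);m=np.zeros((420,560),np.uint8);m[85:130,260:305]=(f.min(2)[85:130,260:305]>170);n,l,st,ce=cv2.connectedComponentsWithStats(m);k=1+st[1:,4].argmax();print(st[k],ce[k],onz(w,*ce[k],.07).round(4))
m=np.zeros((420,560),np.uint8);m[130:215,335:410]=(f.min(2)[130:215,335:410]>195);n,l,st,ce=cv2.connectedComponentsWithStats(m);k=1+st[1:,4].argmax();print(st[k],ce[k],onz(w,*ce[k],.042).round(4))
cs,_=cv2.findContours((l==k).astype(np.uint8),0,2);R_=cv2.minAreaRect(max(cs,key=len));print(R_,[onz(w,*u,.042).round(3).tolist() for u in cv2.boxPoints(R_)])
T=onz(w,*[283.5,108.3],.07)
E
```

```text
wrist objective_can 0.56 282.6 102.3 [0.3954 0.2783 0.06  ]
wrist carriage 0.82 372.1 169.7 [0.5374 0.2236 0.04  ]
top objective_can 0.71 153.6 276.5 [0.3924 0.2678 0.06  ]
top carriage 0.91 181.2 229.2 [0.5367 0.2213 0.04  ]
top carriage 0.49 202.3 202.8 [0.6211 0.1739 0.04  ]
[0.482 0.258 0.024] [0.621 0.272 0.024] 0.09761405314005563
[0.487 0.173 0.024] [0.709 0.195 0.024] 0.09809070356733435
[269  91  29  30 681] [282.7753304  105.13656388] [0.396  0.2762 0.07  ]
[ 343  143   67   59 2318] [374.5672994  170.54357204] [0.5403 0.2238 0.042 ]
((380.2691955566406, 172.65383911132812), (67.46395111083984, 50.205726623535156), 11.309932708740234) [[0.508, 0.185, 0.042], [0.497, 0.253, 0.042], [0.589, 0.261, 0.042], [0.606, 0.191, 0.042]]
```

```bash

python3 -m jog '{"gripper":[0.8,0.8,0.8,0.8,0.8],"offset":[[4,0.5,3],[5.5,0.5,9],[6.3,0.5,15],[7.1,0.5,20.5],[7.1,0.5,20.5]],"spin":[0,0,0,0,0]}'
python3 - <<'E'
from h import *
p,r=tool();T=np.array([.395,.275,.04]);print(p,(r.T@(T-p)).round(4))
w=cam('wrist');f=w['frame'].astype(int)
m=(f.min(2)>170).astype(np.uint8);n,l,st,ce=cv2.connectedComponentsWithStats(m);u=proj(w,[.395,.275,.07]);print(u)
for k in np.argsort(-st[1:,4])[:4]+1: print(st[k],ce[k])
k=l[int(u[1]),int(u[0])];print(st[k],onz(w,*ce[k],.07) if k else 0)
E
```

```text
clock: 12.18
position: [0.3933, 0.2714, 0.1169]
tcp_rot: [0.05, 0.605, 0.794, -0.042]
contact_force: [-0.1, 0.5, 0.6]
finger_gap: 0.801
finger_force: 0.0
[0.39328671 0.27144096 0.11694844] [0.013  0.003  0.0759]
[281.58942691 224.91479409]
[ 440    0  120  104 7583] [501.74587894  42.80772781]
[ 112   30  425  136 5598] [320.14058592  95.29224723]
[ 397  266   93   61 3538] [439.00763143 293.97371396]
[ 257  198   56   50 2185] [284.02745995 222.25171625]
[ 257  198   56   50 2185] [0.39594529 0.27716252 0.07      ]
```

```bash

python3 -m jog '{"gripper":[0.8,0.8,0.8,0,0],"offset":[[0.7,0.4,3.5],[1.45,0.4,7.5],[1.45,0.4,7.5],[1.45,0.4,7.5],[1.45,0.4,7.5]],"spin":[0,0,0,0,0]}' 30
python3 -m jog '{"gripper":[0,0,0,0,0],"offset":[[0,0,0],[0,0,0],[-0.3,0,-2.2],[-0.6,0,-4.5],[-1,0,-7.5]],"spin":[0,0,0,0,0]}' 30
python3 - <<'E'
from h import *
p,r=tool();T=np.array([.537,.2235,.115]);print(p,(r.T@(T-p)).round(4));w=cam('wrist');cv2.imwrite('pics/w3.png',w['frame'][:,:,::-1])
E
```

```text
clock: 12.85
position: [0.3993, 0.2796, 0.0473]
tcp_rot: [0.052, 0.605, 0.793, -0.036]
contact_force: [-1.7, -0.5, 8.9]
finger_gap: 0.452
finger_force: 29.0
clock: 13.48
position: [0.3983, 0.2785, 0.1221]
tcp_rot: [0.051, 0.605, 0.794, -0.038]
contact_force: [-0.5, 0.6, 0.5]
finger_gap: 0.453
finger_force: 30.2
[0.39825245 0.27846944 0.12207614] [-0.0881  0.1192  0.0187]
```

View pics/w3.png

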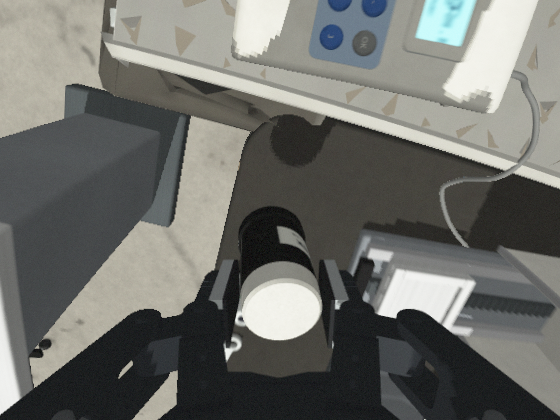

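The wrist view shows the canister held between the pads, with its cap at (282,308) and its bottom end at about (270,222). Checking that it hangs upright.

```bash

python3 - <<'E'
from h import *
w=cam('wrist');im=cv2.imread('pics/w3.png')
c=onz(w,281.5,309,.145);print(c)
for z in(.145,.131,.075):
    q=[proj(w,c+[.02*np.cos(a),.02*np.sin(a),z-.145]) for a in np.linspace(0,6.28,60)];q=np.array(q);print(z,q.min(0).round(),q.max(0).round())
E
```

```text
[0.40293399 0.27476423 0.145     ]
0.145 [237. 272.] [326. 341.]
0.131 [240. 254.] [322. 320.]
0.075 [248. 205.] [311. 260.]
```

```bash

python3 -m jog '{"gripper":[0,0,0,0,0],"offset":[[-1.7,2.4,0],[-3.4,4.8,0.2],[-5.1,7.2,0.5],[-6.8,9.6,0.6],[-8.5,11.9,0.8]],"spin":[0,0,0,0,0]}' 30
python3 -m jog '{"gripper":[0,0],"offset":[[0,0,0],[0,0,0]],"spin":[0,0]}' 30
python3 - <<'E'
from h import *
p,r=tool();print(p);w=cam('wrist');cv2.imwrite('pics/w4.png',w['frame'][:,:,::-1])
for n in ['carriage','objective_can']:
  for d in spotter.masks_of(n,'wrist')[:2]: print(n,d['confidence'],(np.array(d['extent'])*[560,420,560,420]).round())
C=np.array([.537,.2235])
yw=.098;ux=np.array([np.cos(yw),np.sin(yw)]);uy=np.array([-ux[1],ux[0]])
for a,b in [(-1,-1),(-1,1),(1,1),(1,-1)]: print('corner',a,b,proj(w,[*(C+.035*a*ux+.035*b*uy),.043]).round())
E
```

```text
clock: 14.2
position: [0.5365, 0.2272, 0.1237]
tcp_rot: [0.052, 0.605, 0.794, -0.038]
contact_force: [0.3, -0.2, -0.3]
finger_gap: 0.449
finger_force: 30.3
clock: 14.45
position: [0.535, 0.2277, 0.1231]
tcp_rot: [0.051, 0.605, 0.793, -0.038]
contact_force: [0.0, 0.9, 0.3]
finger_gap: 0.448
finger_force: 30.3
[0.53501758 0.2276872  0.12314799]
carriage 0.93 [226. 155. 341. 260.]
carriage 0.69 [ 74. 265. 116. 357.]
objective_can 0.69 [239. 207. 322. 343.]
corner -1 -1 [225. 248.]
corner -1 1 [235. 158.]
corner 1 1 [337. 175.]
corner 1 -1 [315. 261.]
```

View pics/w4.png

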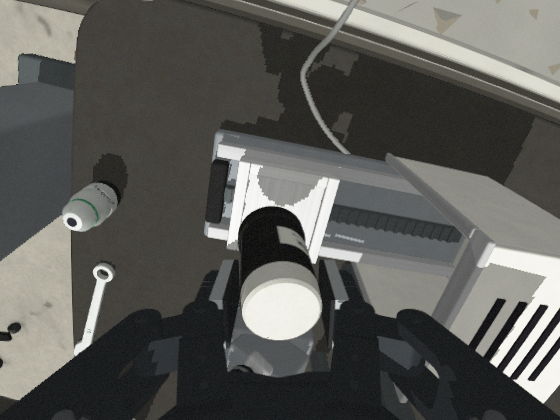

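The wrist view shows the rim with its far corners at (237,158) and (339,178), agreeing with the predicted ones; the canister's bottom end is at about (271,215).

```bash

python3 - <<'E'
from h import *
w=cam('wrist');p,r=tool()
for c in [(.538,.2245),(.536,.2245),(.536,.2225)]:
    q=np.array([proj(w,[c[0]+.02*np.cos(a),c[1]+.02*np.sin(a),.0755]) for a in np.linspace(0,6.28,90)]);print(c,q.min(0).round(1),q.max(0).round(1))
f=w['frame'].max(2);
for v in (209,212,216,220,225,230): 
    xs=np.nonzero(f[v,225:330]<75)[0]+225;print(v,xs.min() if len(xs) else 0,xs.max() if len(xs) else 0)
E
```

```text
(0.538, 0.2245) [248.3 205.5] [312.3 261.6]
(0.536, 0.2245) [245.2 204.7] [309.2 260.9]
(0.536, 0.2225) [244.5 207.6] [308.3 263.4]
209 258 285
212 252 290
216 247 295
220 244 329
225 241 300
230 239 302
```

```bash

python3 -m jog '{"gripper":[0,0,0,0,0],"offset":[[0.2,0.5,0.5],[0.3,0.5,1.5],[0.45,0.5,2.5],[0.55,0.5,3.3],[0.6,0.5,3.75]],"spin":[0,0,0,0,0]}' 30
python3 -m jog '{"gripper":[0,0.48,0.52,0.6,0.65],"offset":[[0,0,0],[0,0,0],[0,0,0],[0,0,0],[0,0,0]],"spin":[0,0,0,0,0]}' 20
python3 -m jog '{"gripper":[0.7,0.7,0.7,0.7],"offset":[[-0.3,0,-2],[-0.8,0,-6],[-1.5,0,-12],[-2.3,0,-18]],"spin":[0,0,0,0]}' 20
python3 - <<'E'
from h import *
p,r=tool();print(p);w=cam('wrist');cv2.imwrite('pics/w5.png',w['frame'][:,:,::-1])
for n in ['carriage','objective_can']:
  for d in spotter.masks_of(n,'wrist')[:2]: print(n,d['confidence'],(np.array(d['extent'])*[560,420,560,420]).round())
c=(.538,.2245)
for z in(.0375,.1075):
    q=np.array([proj(w,[c[0]+.0195*np.cos(a),c[1]+.0195*np.sin(a),z]) for a in np.linspace(0,6.28,90)]);print(z,q.min(0).round(1),q.max(0).round(1))
print('hub',proj(w,[.541,.069,.09]))
E
```

```text
clock: 15.28
position: [0.5397, 0.2299, 0.0846]
tcp_rot: [0.051, 0.605, 0.794, -0.039]
contact_force: [-6.8, -1.1, 22.8]
finger_gap: 0.446
finger_force: 32.7
clock: 15.9
position: [0.54, 0.23, 0.085]
tcp_rot: [0.051, 0.605, 0.794, -0.038]
contact_force: [0.6, 0.1, 1.5]
finger_gap: 0.65
finger_force: 0.0
clock: 16.4
position: [0.5394, 0.2301, 0.2683]
tcp_rot: [0.051, 0.605, 0.794, -0.038]
contact_force: [0.9, 0.3, 0.3]
finger_gap: 0.703
finger_force: 0.0
[0.53935539 0.23007185 0.26825211]
carriage 0.55 [240. 118. 313. 195.]
objective_can 0.93 [253. 139. 292. 192.]
objective_can 0.45 [116. 282. 154. 316.]
0.0375 [257.7 140. ] [292.1 173.4]
0.1075 [253.5 156.9] [295.  196.3]
hub [243.08166875 293.0853199 ]
```

View pics/w5.png

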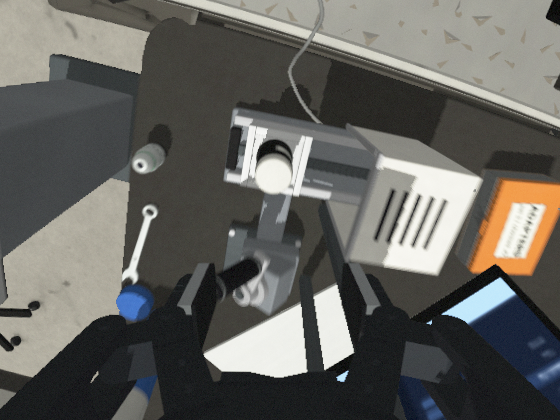

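The canister stands inside the rim, its cap at (274,174) and its base within about 2 mm of the middle. Now going up and back to collect the forward lean at azimuth of about 0.32, spinning on the way.

```bash

python3 -m jog '{"gripper":[0.7,0.7,0.7,0.7,0.7],"offset":[[-1,-2.6,-4.5],[-2.6,-5.2,-8],[-4.2,-7.8,-11.5],[-6.1,-10.4,-15.3],[-8,-13,-19.2]],"spin":[0,-0.18,-0.36,-0.54,-0.72]}'
python3 -c "
from h import *
s=read_state();p,r=tool();print(p,r.round(3),s['q'].round(3))
print((r.T@np.array([-.0,-.0,.25])).round(3))"
```

```text
clock: 17.18
position: [0.4278, 0.1423, 0.4671]
tcp_rot: [0.034, 0.284, 0.957, -0.055]
contact_force: [0.2, -0.1, 0.1]
finger_gap: 0.702
finger_force: 0.0
[0.42783345 0.14230031 0.46713553] [[-0.837  0.547  0.033]
 [ 0.539  0.833 -0.124]
 [-0.095 -0.085 -0.992]] [ 0.401  0.105  0.69   2.173 -0.127  0.979]
[-0.024 -0.021 -0.248]
```

```bash

python3 -m jog '{"gripper":[0.7,0.7,0.7,0.7,0.7],"offset":[[-1,-1.1,-5],[-2,-2.2,-10],[-3,-3.3,-15],[-4,-4.3,-20],[-4.5,-5.2,-24.5]],"spin":[0,0,0,0,0]}'
python3 -c "
from h import *
s=read_state();p,r=tool();print(p,r.round(3),s['q'].round(3))
print((r.T@np.array([-.0,-.0,.25])).round(3))"
```

```text
clock: 17.8
position: [0.4194, 0.0948, 0.5355]
tcp_rot: [0.06, 0.285, 0.956, -0.037]
contact_force: [0.2, -0.2, 0.4]
finger_gap: 0.697
finger_force: 0.0
[0.41937194 0.09475731 0.53549167] [[-0.831  0.549  0.094]
 [ 0.54   0.835 -0.106]
 [-0.137 -0.037 -0.99 ]] [ 0.308  0.129  0.893  2.277 -0.13   0.883]
[-0.034 -0.009 -0.247]
```

```bash

python3 -m jog '{"gripper":[0.7,0.7,0.7,0.7,0.7],"offset":[[-4,0,-30],[-4,0,-30],[-4,0,-30],[-4,0,-30],[-4,0,-30]],"spin":[0,0,0,0,0]}'
python3 -c "
from h import *
s=read_state();p,r=tool();print(p,r.round(3),s['q'].round(3))"
python3 -m jog '{"gripper":[0.7,0.7,0.7,0.7,0.7],"offset":[[-8,0,-30],[-8,0,-30],[-8,0,-30],[-8,0,-30],[-8,0,-30]],"spin":[0,0,0,0,0]}'
python3 -c "
from h import *
s=read_state();p,r=tool();print(p,r.round(3),s['q'].round(3))"
```

```text
clock: 18.42
position: [0.4128, 0.0787, 0.5635]
tcp_rot: [0.089, 0.282, 0.955, -0.02]
contact_force: [0.1, 0.3, 0.4]
finger_gap: 0.699
finger_force: 0.0
[0.41281443 0.07870717 0.5635142 ] [[-0.825  0.543  0.158]
 [ 0.536  0.84  -0.089]
 [-0.181  0.011 -0.983]] [ 0.276  0.101  0.936  2.277 -0.129  0.842]
clock: 19.05
position: [0.4152, 0.046, 0.5915]
tcp_rot: [0.117, 0.28, 0.953, -0.006]
contact_force: [-0.7, 0.3, -0.3]
finger_gap: 0.7
finger_force: 0.0
[0.41519011 0.04596106 0.59149546] [[-0.816  0.535  0.22 ]
 [ 0.532  0.843 -0.078]
 [-0.227  0.053 -0.972]] [ 0.191  0.095  1.005  2.277 -0.119  0.75 ]
```

```bash

python3 -m jog '{"gripper":[0.7,0.7,0.7,0.7,0.7],"offset":[[-1,4,-8],[-1.5,8,-16],[-2,10,-30],[-2,10,-30],[-2,10,-30]],"spin":[0,0,0,0,0]}'
python3 -c "
from h import *
s=read_state();p,r=tool();print(p,r.round(3),s['q'].round(3))"
python3 -m jog '{"gripper":[0.7,0.7,0.7,0.7,0.7],"offset":[[-7,2.5,-29],[-7,2.5,-29],[-7,2.5,-29],[-7,2.5,-29],[-7,2.5,-29]],"spin":[0,0,0,0,0]}'
python3 -c "
from h import *
s=read_state();p,r=tool();print(p,r.round(3),s['q'].round(3));print((r.T@np.array([0,0,.3])).round(3))"
```

```text
clock: 19.68
position: [0.4115, 0.0932, 0.61]
tcp_rot: [0.144, 0.277, 0.95, 0.01]
contact_force: [-0.3, 0.6, 1.5]
finger_gap: 0.7
finger_force: 0.0
[0.41152564 0.09316093 0.6100329 ] [[-0.805  0.522  0.28 ]
 [ 0.529  0.847 -0.06 ]
 [-0.268  0.1   -0.958]] [ 0.321  0.107  1.065  2.277 -0.145  0.869]
clock: 20.3
position: [0.398, 0.0712, 0.6368]
tcp_rot: [0.171, 0.274, 0.946, 0.026]
contact_force: [0.3, -0.7, 0.4]
finger_gap: 0.701
finger_force: 0.0
[0.39802435 0.07123034 0.63676297] [[-0.792  0.509  0.337]
 [ 0.527  0.849 -0.045]
 [-0.309  0.142 -0.94 ]] [ 0.271  0.073  1.1    2.277 -0.134  0.813]
[-0.093  0.043 -0.282]
```

```bash

python3 -m jog '{"gripper":[0.7,0.7,0.7,0.7,0.7],"offset":[[-4,13,-28],[-4,13,-28],[-4,13,-28],[-4,13,-28],[-4,13,-28]],"spin":[0,0,0,0,0]}'
python3 -m jog '{"gripper":[0.7,0.7,0.7,0.7,0.7],"offset":[[-6,8,-28],[-6,8,-28],[-6,8,-28],[-6,8,-28],[-6,8,-28]],"spin":[0,0,0,0,0]}'
python3 -c "
from h import *
s=read_state();p,r=tool();print(p,r.round(3),s['q'].round(3));print((r.T@np.array([0,0,.3])).round(3))"
```

```text
clock: 20.92
position: [0.3957, 0.116, 0.6534]
tcp_rot: [0.195, 0.27, 0.942, 0.043]
contact_force: [1.2, -0.4, -0.2]
finger_gap: 0.698
finger_force: 0.0
clock: 21.55
position: [0.3791, 0.1179, 0.6758]
tcp_rot: [0.219, 0.266, 0.937, 0.061]
contact_force: [-1.0, 0.4, -0.3]
finger_gap: 0.7
finger_force: 0.0
[0.37909404 0.11787321 0.67581628] [[-0.763  0.471  0.443]
 [ 0.525  0.851 -0.001]
 [-0.378  0.232 -0.896]] [ 0.438  0.071  1.198  2.277 -0.19   0.95 ]
[-0.113  0.069 -0.269]
```

```bash

python3 -m jog '{"gripper":[0.7,0.7,0.7,0.7,0.7],"offset":[[-9,9,-27],[-9,9,-27],[-9,9,-27],[-9,9,-27],[-9,9,-27]],"spin":[0,0,0,0,0]}'
python3 -m jog '{"gripper":[0.7,0.7,0.7,0.7,0.7],"offset":[[-9,9,-27],[-9,9,-27],[-9,9,-27],[-9,9,-27],[-9,9,-27]],"spin":[0,0,0,0,0]}'
python3 -c "
from h import *
s=read_state();p,r=tool();print(p,r.round(3),s['q'].round(3))
a=np.array([-np.sin(.611)*np.cos(.098),-np.sin(.611)*np.sin(.098),np.cos(.611)]);print('misalign',np.arccos(-r[:,2]@a), 'a in tool',r.T@a)
y=np.array([-.098,.995,0]);t=r.T@y;print('spin needed',np.arctan2(-t[0],t[1]))"
```

```text
clock: 22.18
position: [0.3656, 0.1109, 0.6974]
tcp_rot: [0.242, 0.262, 0.931, 0.078]
contact_force: [0.3, 0.5, -0.6]
finger_gap: 0.7
finger_force: 0.0
clock: 22.8
position: [0.3403, 0.1015, 0.7159]
tcp_rot: [0.261, 0.258, 0.925, 0.092]
contact_force: [-0.5, -1.0, -0.3]
finger_gap: 0.701
finger_force: 0.0
[0.34025821 0.10152378 0.71593365] [[-0.73   0.43   0.532]
 [ 0.526  0.85   0.036]
 [-0.436  0.306 -0.846]] [ 0.451 -0.     1.234  2.277 -0.201  0.94 ]
misalign 0.05206222433467433 a in tool [ 0.02988498 -0.04260182 -0.99864507]
spin needed -0.637309420233827
```

```bash

python3 -m jog '{"gripper":[0.7,0.7,0.7,0.7,0.7],"offset":[[1.6,-1.1,5],[3.2,-2.2,10],[4.8,-3.4,15],[6.4,-4.6,20],[8,-5.8,25]],"spin":[-0.16,-0.32,-0.48,-0.637,-0.637]}'
python3 - <<'E'
from h import *
s=read_state();p,r=tool();print(p,r.round(3),s['q'].round(3));T=np.array([.435,.106,.24]);print((r.T@(T-p)).round(4))
w=cam('wrist');t=cam('top');sd=cam('side')
print('top end',onz(t,209.4,234.5,.136))
for n,c in [('wrist',w),('top',t),('side',sd)]:
  for d in spotter.masks_of('sleeve',n)[:2]: print(n,d['confidence'],(np.array(d['extent'])*[560,420,560,420]).round())
  for hx in(.5415,.563):
    H=np.array([hx,.071,.085]);a=np.array([-.571,-.056,.819]);e1=np.array([.815,.08,.574]);uy=np.array([-.098,.995,0]);m=H+.05*(np.cos(1.9)*e1+np.sin(1.9)*uy)
    print(n,hx,'hub',proj(c,H).round(),'base',proj(c,m+.01*a).round(),'end',proj(c,m+.074*a).round())
E
```

```text
clock: 23.42
position: [0.3813, 0.1033, 0.5004]
tcp_rot: [0.277, -0.047, 0.96, 0.005]
contact_force: [0.6, 0.6, 0.5]
finger_gap: 0.699
finger_force: 0.0
[0.3812982  0.10325391 0.50037861] [[-0.842 -0.093  0.532]
 [-0.087  0.996  0.036]
 [-0.533 -0.016 -0.846]] [ 0.385 -0.539  0.116  1.687 -0.167  0.241]
[0.0933 0.002  0.249 ]
top end [0.50554505 0.12033203 0.136     ]
wrist 0.42 [282. 101. 295. 117.]
wrist 0.5415 hub [255. 101.] base [283.  90.] end [283.  86.]
wrist 0.563 hub [254. 112.] base [282. 102.] end [281.  99.]
top 0.51 [334. 294. 344. 305.]
top 0.5415 hub [232. 229.] base [215. 235.] end [211. 244.]
top 0.563 hub [233. 221.] base [216. 228.] end [212. 236.]
side 0.45 [256. 246. 275. 266.]
side 0.5415 hub [266. 258.] base [268. 269.] end [281. 253.]
side 0.563 hub [259. 257.] base [260. 267.] end [273. 252.]
```

```bash

python3 -m jog '{"gripper":[0.7,0.7,0.7,0.7,0.7],"offset":[[2,0.2,5],[4,0.4,10],[6,0.6,16],[8,0.8,21],[9.3,1,24.5]],"spin":[0,0,0,0,0]}'
python3 - <<'E'
from h import *
s=read_state();p,r=tool();print(p)
w=cam('wrist');cv2.imwrite('pics/w6.png',w['frame'][:,:,::-1])
for n in ['sleeve','crank_hub']:
  for d in spotter.masks_of(n,'wrist')[:2]: print(n,d['confidence'],(np.array(d['extent'])*[560,420,560,420]).round())
H=np.array([.565,.074,.085]);a=np.array([-.571,-.056,.819]);e1=np.array([.815,.08,.574]);uy=np.array([-.098,.995,0]);m=H+.05*(np.cos(1.9)*e1+np.sin(1.9)*uy)
print('hub',proj(w,H).round(),'base',proj(w,m+.01*a).round(),'end',proj(w,m+.074*a).round())
E
```

```text
clock: 24.35
position: [0.4337, 0.1152, 0.2495]
tcp_rot: [0.28, -0.044, 0.959, 0.007]
contact_force: [0.1, 0.5, 0.3]
finger_gap: 0.7
finger_force: 0.0
[0.43370936 0.11516006 0.24952996]
sleeve 0.68 [262. 190. 289. 220.]
sleeve 0.58 [330. 131. 401. 186.]
crank_hub 0.6 [146. 103. 413. 420.]
hub [233. 198.] base [275. 186.] end [274. 199.]
```

View pics/w6.png

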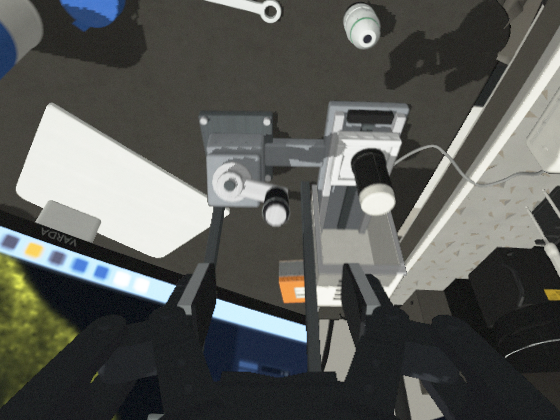

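The wrist view along the axis shows the hub at (231,184), the sleeve's end at (276,213), and the canister upright in the carriage at (375,180). The arm is not at the predicted zero angle, so I'm fitting hub and angle.

```bash
cat > fit.py <<'E'
from h import *
a=np.array([-.571,-.056,.819]);e1=np.array([.815,.08,.574]);uy=np.array([-.098,.995,0])
def sl(H,th,h): return H+.05*(np.cos(th)*e1+np.sin(th)*uy)+h*a
E
python3 - <<'E'
from fit import *
from scipy.optimize import least_squares
w=cam('wrist');t=cam('top');sd=cam('side');p,r=tool()
obs=[(w,'hub',(231,184)),(w,'end',(276,213)),(t,'hub',(233,228.8)),(t,'end',(209.4,234.5)),(sd,'mid',(265.5,255.5)),]
def res(q,full=False):
    H=np.array([q[0],q[1],.085]);o=[]
    for c,k,uv in obs:
        P={'hub':H+.010*a,'end':sl(H,q[2],.074),'mid':sl(H,q[2],.042)}[k];s=1/2.5 if c is not w else 1
        if c is w: s=1
        else: s=.7
        o+=list((proj(c,P)-uv)*s)
    return np.array(o)
s=least_squares(res,[.56,.07,1.5]);print(s.x.round(4),s.fun.round(1))
H=np.array([s.x[0],s.x[1],.085]);m=sl(H,s.x[2],.042);print('mid',m.round(4))
for h in(.1,.052): T=sl(H,s.x[2],h)-.019*a;print(h,T.round(4),(r.T@(T-p)).round(4))
print('a in tool',(r.T@a).round(3))
E
```

```text
[0.5393 0.0728 1.3158] [-0.7  0.5  0.3 -0.  -1.4  1.2 -0.1 -0.3  0.3 -0.4]
mid [0.5208 0.1196 0.1266]
0.1 [0.4985 0.1174 0.1586] [-0.0058 -0.0022  0.1127]
0.052 [0.5259 0.1201 0.1193] [-0.0079 -0.0015  0.1606]
a in tool [ 0.044 -0.015 -0.999]
```

```bash

python3 -m jog '{"gripper":[0.55,0.55,0.55,0.55,0.55],"offset":[[-0.5,-0.2,4],[-0.6,-0.2,8],[-0.6,-0.2,11],[-0.7,-0.2,13.5],[-0.8,-0.15,16]],"spin":[0,0,0,0,0]}'
python3 -m jog '{"gripper":[0.55,0.4,0.3,0.2,0.2],"offset":[[0,0,0],[0,0,0],[0,0,0],[0,0,0],[0,0,0]],"spin":[0,0,0,0,0]}' 40
python3 - <<'E'
from fit import *
from scipy.optimize import least_squares
p,r=tool();print(p,r.round(3));H=np.array([.5393,.0728,.085])
for th in(1.316,):print(sl(H,th,.033))
w=cam('wrist');
for d in spotter.masks_of('sleeve','wrist')[:2]: print(d['confidence'],(np.array(d['extent'])*[560,420,560,420]).round())
print(proj(w,sl(H,1.316,.074)),proj(w,H+.01*a))
E
```

```text
clock: 25.28
position: [0.5259, 0.1198, 0.1171]
tcp_rot: [0.279, -0.044, 0.959, 0.006]
contact_force: [-0.3, 0.5, 0.0]
finger_gap: 0.549
finger_force: 0.0
clock: 25.9
position: [0.5243, 0.1193, 0.1164]
tcp_rot: [0.278, -0.045, 0.959, 0.006]
contact_force: [-5.1, -2.4, 7.0]
finger_gap: 0.268
finger_force: 39.7
[0.5242603  0.11926121 0.11644743] [[-0.841 -0.089  0.534]
 [-0.082  0.996  0.036]
 [-0.535 -0.014 -0.845]]
[0.52598617 0.120104   0.11926079]
[278.88085725 332.11750779] [192.38869054 239.64843454]
```

```bash
python3 - <<'E'
from fit import *
p,r=tool();E1=r.T@e1;UY=r.T@uy
th0=1.316
for k in range(7):
    t0=th0-k*1.5
    print(round(t0,2),[(5*((np.cos(t0-.3*i)-np.cos(t0))*E1+(np.sin(t0-.3*i)-np.sin(t0))*UY)).round(2).tolist() for i in range(1,6)])
E
```

```text
1.32 [[-1.37, -0.59, -0.05], [-2.51, -1.56, -0.09], [-3.31, -2.82, -0.11], [-3.7, -4.26, -0.1], [-3.65, -5.75, -0.08]]
-0.18 [[0.49, -1.41, 0.05], [1.37, -2.61, 0.11], [2.57, -3.5, 0.18], [3.98, -3.99, 0.25], [5.47, -4.05, 0.33]]
-1.68 [[1.44, 0.39, 0.06], [2.7, 1.19, 0.11], [3.68, 2.32, 0.13], [4.27, 3.7, 0.14], [4.43, 5.18, 0.12]]
-3.18 [[-0.28, 1.47, -0.04], [-0.99, 2.78, -0.09], [-2.05, 3.83, -0.16], [-3.38, 4.52, -0.23], [-4.85, 4.78, -0.31]]
-4.68 [[-1.48, -0.18, -0.07], [-2.84, -0.79, -0.12], [-3.97, -1.78, -0.16], [-4.75, -3.06, -0.17], [-5.11, -4.5, -0.17]]
-6.18 [[0.07, -1.49, 0.03], [0.59, -2.89, 0.08], [1.49, -4.08, 0.14], [2.71, -4.95, 0.21], [4.12, -5.42, 0.28]]
-7.68 [[1.49, -0.03, 0.07], [2.93, 0.38, 0.13], [4.18, 1.2, 0.18], [5.13, 2.36, 0.2], [5.7, 3.74, 0.21]]
```

```bash

python3 -m jog '{"gripper":[0,0,0,0,0],"offset":[[-1.35,-0.6,-0.05],[-2.5,-1.55,-0.1],[-3.3,-2.8,-0.1],[-3.7,-4.25,-0.1],[-3.65,-5.75,-0.1]],"spin":[0,0,0,0,0]}' 50
python3 - <<'E'
from fit import *
p,r=tool();s=read_state();print(p,sl(np.array([.5393,.0728,.085]),-.184,.031),s['q'].round(2),r[:,2].round(3))
t=cam('top')
for n in['carriage','objective_can']:
  for d in spotter.masks_of(n,'top')[:1]:
    ys,xs=np.nonzero(d['region']);print(n,d['confidence'],onz(t,xs.mean(),ys.mean(),.05).round(3))
E
```

```text
clock: 26.62
position: [0.5598, 0.0656, 0.1384]
tcp_rot: [0.279, -0.045, 0.959, 0.007]
contact_force: [-9.9, 4.8, 8.3]
finger_gap: 0.267
finger_force: 49.5
[0.55977337 0.06561419 0.13839257] [0.56255765 0.06589404 0.13860454] [ 0.13 -0.46 -0.59  0.87 -0.03  0.03] [ 0.534  0.038 -0.844]
carriage 0.59 [0.551 0.213 0.05 ]
objective_can 0.61 [0.562 0.233 0.05 ]
```

```bash

python3 -m jog '{"gripper":[0,0,0,0,0],"offset":[[0.5,-1.4,0.05],[1.35,-2.6,0.1],[2.55,-3.5,0.2],[4,-4,0.25],[5.45,-4.05,0.3]],"spin":[0,0,0,0,0]}' 50
python3 -m jog '{"gripper":[0,0,0,0,0],"offset":[[1.45,0.4,0.05],[2.7,1.2,0.1],[3.7,2.3,0.15],[4.25,3.7,0.15],[4.45,5.2,0.1]],"spin":[0,0,0,0,0]}' 50
python3 - <<'E'
from fit import *
p,r=tool();s=read_state();print(p,sl(np.array([.5393,.0728,.085]),-3.184,.031),s['q'].round(2),r[:,2].round(3))
for c in('top','side'):
 t=cam(c)
 for n in['carriage','objective_can']:
  for d in spotter.masks_of(n,c)[:1]:
    ys,xs=np.nonzero(d['region']);print(c,n,d['confidence'],onz(t,xs.mean(),ys.mean(),.05).round(3))
E
```

```text
clock: 27.4
position: [0.5199, 0.0198, 0.1083]
tcp_rot: [0.28, -0.044, 0.959, 0.005]
contact_force: [-1.8, 0.5, 9.9]
finger_gap: 0.267
finger_force: 49.3
clock: 28.02
position: [0.4774, 0.0682, 0.0814]
tcp_rot: [0.279, -0.044, 0.959, 0.005]
contact_force: [8.7, -3.9, 2.1]
finger_gap: 0.263
finger_force: 49.0
[0.47738601 0.06822257 0.08137435] [0.4806779  0.06917673 0.0817148 ] [ 0.18 -0.68 -0.83  0.86 -0.06  0.07] [ 0.535  0.035 -0.844]
top carriage 0.79 [0.587 0.214 0.05 ]
top objective_can 0.52 [0.607 0.238 0.05 ]
side carriage 0.68 [0.578 0.247 0.05 ]
side objective_can 0.71 [0.602 0.22  0.05 ]
```

```bash

python3 -m jog '{"gripper":[0,0,0,0,0],"offset":[[-0.3,1.45,-0.05],[-1,2.8,-0.1],[-2.05,3.85,-0.15],[-3.4,4.5,-0.25],[-4.85,4.8,-0.3]],"spin":[0,0,0,0,0]}' 50
python3 -m jog '{"gripper":[0,0,0,0,0],"offset":[[-1.5,-0.2,-0.05],[-2.85,-0.8,-0.1],[-3.95,-1.8,-0.15],[-4.75,-3.05,-0.15],[-5.1,-4.5,-0.15]],"spin":[0,0,0,0,0]}' 50
python3 - <<'E'
from fit import *
p,r=tool();s=read_state();print(p,sl(np.array([.5393,.0728,.085]),-6.184,.031),r[:,2].round(3));E1=r.T@e1;UY=r.T@uy
rel=p-np.array([.5393-.0025,.0728-.0008,.085]);print('th',np.arctan2(rel@uy,rel@e1),np.hypot(rel@uy,rel@e1))
t0=-6.184
print([(5*((np.cos(t0-x)-np.cos(t0))*E1+(np.sin(t0-x)-np.sin(t0))*UY)).round(2).tolist() for x in(.3,.6,.85,1.05,1.2,1.3,1.4)])
E
```

```text
clock: 28.95
position: [0.5119, 0.1197, 0.1077]
tcp_rot: [0.277, -0.045, 0.96, 0.005]
contact_force: [-9.6, -10.1, 8.4]
finger_gap: 0.269
finger_force: 51.4
clock: 29.58
position: [0.5588, 0.0798, 0.1384]
tcp_rot: [0.278, -0.045, 0.959, 0.007]
contact_force: [-10.9, 3.0, 8.8]
finger_gap: 0.267
finger_force: 51.6
[0.55876269 0.07976923 0.13841203] [0.56166351 0.07997072 0.13894794] [ 0.534  0.038 -0.845]
th 0.11293912037072927 0.04949495536001889
[[0.08, -1.49, 0.02], [0.59, -2.89, 0.07], [1.32, -3.9, 0.12], [2.07, -4.56, 0.16], [2.71, -4.95, 0.2], [3.17, -5.15, 0.22], [3.64, -5.31, 0.25]]
```

```bash

python3 -m jog '{"gripper":[0,0,0,0,0],"offset":[[0.1,-1.5,0],[0.6,-2.9,0.05],[1.3,-3.9,0.1],[2.05,-4.55,0.15],[2.7,-4.95,0.2]],"spin":[0,0,0,0,0]}' 50
python3 -m jog '{"gripper":[0,0,0],"offset":[[0.25,-0.1,0],[0.45,-0.2,0],[0.45,-0.2,0]],"spin":[0,0,0]}' 50
python3 - <<'E'
from fit import *
p,r=tool();s=read_state()
rel=p-np.array([.5393-.0025,.0728-.0008,.085]);print('th',np.arctan2(rel@uy,rel@e1),np.hypot(rel@uy,rel@e1),s['contact_force'])
print('tool force',r.T@s['contact_force'])
E
```

```text
clock: 30.2
position: [0.542, 0.0278, 0.124]
tcp_rot: [0.28, -0.045, 0.959, 0.006]
contact_force: [-8.2, 1.1, 14.6]
finger_gap: 0.271
finger_force: 51.7
clock: 30.58
position: [0.54, 0.0265, 0.1229]
tcp_rot: [0.282, -0.045, 0.958, 0.007]
contact_force: [8.0, 5.2, 9.3]
finger_gap: 0.266
finger_force: 50.3
th -1.1445656247412375 0.05011070452072165 [7.96144828 5.21360044 9.33006018]
tool force [-12.1420086    4.35249862  -3.35316181]
```

```bash

python3 -m jog '{"gripper":[0,0,0],"offset":[[0.25,-0.1,0],[0.5,-0.2,0],[0.5,-0.2,0]],"spin":[0,0,0]}' 50
python3 - <<'E'
from fit import *
p,r=tool();s=read_state()
rel=p-np.array([.5393-.0025,.0728-.0008,.085]);print('th',np.arctan2(rel@uy,rel@e1),np.hypot(rel@uy,rel@e1))
print('tool force',r.T@s['contact_force'])
for c in('top','side'):
 t=cam(c)
 for n in['carriage','objective_can','air_can']:
  for d in spotter.masks_of(n,c)[:1]:
    ys,xs=np.nonzero(d['region']);print(c,n,d['confidence'],onz(t,xs.mean(),ys.mean(),.05).round(3))
E
```

```text
clock: 30.95
position: [0.5392, 0.0263, 0.1229]
tcp_rot: [0.285, -0.047, 0.957, 0.009]
contact_force: [38.3, 19.8, 0.0]
finger_gap: 0.264
finger_force: 50.5
th -1.1580483091693876 0.049947018506975346
tool force [-33.57551001  16.03496183  21.74940189]
top carriage 0.63 [0.626 0.236 0.05 ]
top air_can 0.76 [ 0.427 -0.152  0.05 ]
side carriage 0.52 [0.622 0.23  0.05 ]
side air_can 0.76 [ 0.437 -0.238  0.05 ]
```

```bash

python3 -m jog '{"gripper":[0,0,0.29,0.35,0.55],"offset":[[-0.4,0.15,0],[-0.5,0.2,0],[-0.5,0.2,0],[-0.5,0.2,0],[-0.5,0.2,0]],"spin":[0,0,0,0,0]}' 30
python3 -m jog '{"gripper":[0.55,0.55,0.55,0.55,0.55],"offset":[[0,0,-1.5],[0,0,-4],[0,0,-8],[0,0,-13],[0,0,-18]],"spin":[0,0,0,0,0]}' 30
python3 - <<'E'
from fit import *
from scipy.optimize import least_squares
p,r=tool();s=read_state();print(p,r[:,2].round(2))
H=np.array([.5393,.0728,.085])
w=cam('wrist');cv2.imwrite('pics/w7.png',w['frame'][:,:,::-1])
for n in ['sleeve','carriage','objective_can','air_can']:
  for d in spotter.masks_of(n,'wrist')[:2]: print(n,round(d['confidence'],2),(np.array(d['extent'])*[560,420,560,420]).round())
for th in(-.9,-1.1,-1.16): print(th,proj(w,sl(H,th,.074)).round(),proj(w,sl(H,th,.01)).round())
yw=.098;ux=np.array([np.cos(yw),np.sin(yw)])
C=np.array([.537,.2235])+ux*(.13-.0082)
print('nest home',C,proj(w,[*C,.1075]),proj(w,[*C,.0375]),proj(w,[*C,.07]))
for c in('top','side'):
 t=cam(c)
 for n in['objective_can','air_can']:
  for d in spotter.masks_of(n,c)[:1]: print(c,n,(np.array(d['extent'])*[560,420,560,420]).round())
 for z in(.0375,.1075): print(c,proj(t,[*C,z]))
E
```

```text
clock: 31.98
position: [0.5367, 0.0253, 0.1175]
tcp_rot: [0.277, -0.045, 0.96, 0.006]
contact_force: [-0.1, -0.4, 0.6]
finger_gap: 0.545
finger_force: 0.0
clock: 32.6
position: [0.4398, 0.0191, 0.2727]
tcp_rot: [0.278, -0.045, 0.96, 0.006]
contact_force: [0.7, -0.0, 0.7]
finger_gap: 0.552
finger_force: 0.0
[0.43980682 0.01908242 0.27265955] [ 0.53  0.04 -0.85]
sleeve 0.67 [265. 182. 297. 215.]
sleeve 0.29 [178.   0. 231.  21.]
carriage 0.77 [385. 193. 437. 231.]
objective_can 0.78 [400. 208. 432. 256.]
air_can 0.57 [  0.   1. 146. 151.]
-0.9 [286. 215.] [286. 200.]
-1.1 [280. 206.] [281. 192.]
-1.16 [279. 203.] [280. 190.]
nest home [0.65821558 0.2354173 ] [422.38698882 254.19807945] [410.26983754 215.11929135] [415.65894102 232.37070685]
top air_can [297. 263. 324. 300.]
top [183.67826524 189.0587583 ]
top [178.47142927 180.17729362]
side air_can [327. 194. 351. 258.]
side [197.63432062 296.84343859]
side [195.58394307 273.19769659]
```

```bash
python3 -c "
from workcell import ticket
print(ticket.hand_in())"
```

```text
the job is handed in; nothing more can be done
None
```

I handed the job in at about 33 s of the 70 s allowed; no verdict came back. The air can stands about 250 mm from the crank's hub, the canister is on the carriage deck, and I wound the sleeve without letting go until it hit the stop, about where full travel was expected, then let go and backed the arm away.

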